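# Turn over the settled lacquer jar in its stand

### The arm

A 7-joint arm with a two-finger parallel gripper is mounted at the origin on the work surface. World frame = base frame: x ahead of the robot, y to its left, z up, the work surface at z = 0. Lengths are in m, angles in rad, forces in N, time in s.
With the tool pointing down it reaches from about 0.35 to 0.9 m from the base axis. Payload 19.9 kg.
Tool frame: the origin (TCP) lies at the centre of the arm's flange, where the gripper is bolted on; the fingertips stand 199 mm ahead of it and the grasp point (between the pads) lies 180 mm ahead of it; z points along the fingers, x is the direction in which the jaws open and shut, and the axes are right-handed (so a half turn about z gives the same grasp; the last joint's range is limited). The gripper opens to 94 mm and grips with 3 to 60 N. Pads are 16 mm wide; open, the fingers measure 119 mm over their backs; the gripper's body (75 mm by 177 mm) begins 78 mm behind the grasp point.
Start: joints at [1.222, 0.417, -0.01, 1.614, 0.005, 1.111, -0.053], TCP at [0.189, -0.596, 0.405] pointing down, gripper open.
Joint ranges: [-2.81, 2.81], [-0.39, 2.02], [-1.27, 1.25], [0.06, 2.57], [-1.19, 4.33], [0.19, 2], [-2.82, 2.82]. Speed limits (rad/s): [1.89, 1.89, 2.39, 2.39, 3.01, 3.01, 3.01].

### API

Orientations are given as a unit quaternion [x, y, z, w].
In Python, from cell import read_state, camera, job_done gives the robot as it stands.
- The arm moves only by the tool jog_arm, never from a script. Its argument "steps" is a list of rows, each an object with "xyz": the shift along the tool's x, y, z in mm, a list of three; "rotation": the turn, a rotation vector about the tool's x, y, z in rad, a list of three. A call has 1 to 8 rows; each row is the pose to reach, as a shift and turn from the pose commanded when the call began, along the tool's axes at that moment; what a row does not reach only later rows make up. A row lasts 1/10 s, in which the tool goes at most 50 mm and 8.59 degrees, less where a joint would pass 70% of its speed; a pose out of reach is approached as far as the arm can. A call with a gripper value outside its range is refused whole. "gripper" is the opening, from 0 (shut) to 1 (fully open), set as the call begins (left out, the last holds). The fingers move at their own pace and stop on an object; "squeeze" is the grip in N (left out, the last holds). Time passes only in rows, so rows that repeat a pose let the fingers close. It gives the time, the measured TCP pose, the force and the opening at its end, in the units of the state.
- read_state(): the state, without advancing time (a new reading comes with each control period).
- camera(name): name is "side" or "top" or "wrist"; returns a dict with "pixels" (400x640x3 uint8, red, green, blue), "fx", "fy", "cx", "cy" (pixels), "R" (3x3) and "t" (3): a world point X has camera coordinates R X + t. Camera axes: x right, y down, z forward; pixel columns grow to the right and rows downward; lengths in m; the calibration is good to about 2 mm. A picture is of the moment at which its call begins. There is no depth.
- job_done(): hands the job in, once; it reports no verdict.
The state is a dict: "time_s": time; "q": joint angles; "joint_velocities": joint speeds; "joint_efforts": joint torques, N m; "ee_pos": TCP position; "orientation": TCP orientation; "contact_force": force on the tool from outside, world axes, zero at the start; "wrist_torque": the same for the moment, N m; "width": finger opening in m.
Only numpy, scipy, OpenCV 4.12 (cv2) and the standard library are available. Lean on these libraries where they do the work, as an engineer would, in place of code of your own. Each camera call takes 0.05 s, during which the arm holds its last target. There are 200 camera calls.

### The job

The lacquer in the blue-lidded jar has settled: turn the closed jar right over in its turning stand (the handle with the black grip turns it) until it is fully upside down, pause there a moment, then bring it back fully upright and let go. Leave the red-lidded and yellow-lidded jars upright.

Things in the scene. Friction and masses are not known exactly. Their poses are not given: they have to be found in the camera images.
- jar_blue (a joint): Angle of the jar to turn (rad): 0 to 0.08 at the start, 0 upright at a stop, 3.14 upside down at a stop. Squat closed amber jar, blue lid, 60 mm in diameter, 35 mm above and below the axle. Its U handle carries a black grip bar, parallel to the axle and 85 mm from it: level on the robot's side at 0, straight above the axle at 1.57, level on the far side at 3.14. Stays where left; 1 to 3 N at the bar.
- axle_blue (a point): Middle of the level axle of the blue-lidded jar, 90 mm above the table, fixed. y along the axle, z up, x level, away from the robot; at angle a the grip bar's middle lies at x = -85 cos a, z = 85 sin a mm here. Bar: round sleeve 14 mm thick, 56 mm long, turns freely, so a hand can keep pointing down. 45 mm clear between bar and jar. Posts at y = +-62 mm rise 14 mm above the axle; base 110 x 150 mm.
- jar_red (a joint): Bystander: angle of the red-lidded jar in its own, identical turning stand: 0 upright (as it starts), 3.14 rad upside down; it stays where it is left. Leave it upright. The three stands are in a row from right to left in any order, their axle middles at least 210 mm apart; nothing stands between the row and the robot, and what lies beyond it is under 60 mm high.
- jar_yellow (a joint): Bystander: angle of the yellow-lidded jar in its own, identical turning stand: 0 upright (as it starts), 3.14 rad upside down; it stays where it is left. Leave it upright. The three stands are in a row from right to left in any order, their axle middles at least 210 mm apart; nothing stands between the row and the robot, and what lies beyond it is under 60 mm high.
There are look-alikes about, which are no part of the job. Leave any purple look-alike of the part that bears jar_red alone.

How it is judged:
On the way:
1. the blue-lidded jar is upside down, within 10 degrees, and stays so for 0.3 s (value of joint jar_blue above 2.967 rad), for 0.3 s.
At the end, for the whole second after the job is handed in: The blue-lidded jar is upright again within 10 degrees (joint below 0.175 rad), at rest; the red-lidded and yellow-lidded jars are upright (joints below 0.2 rad) (value of joint jar_blue below 0.175 rad and velocity of joint jar_blue between -0.05 and 0.05 rad/s and not (value of joint any of jar_red, jar_yellow above 0.2 rad)); the robot touches nothing.
It fails at once if the red-lidded or yellow-lidded jar is turned by more than 0.2 rad (value of joint any of jar_red, jar_yellow above 0.2 rad).
It also fails if it takes over 51 s, if anything falls off the work surface, if the arm or the gripper's body presses on something with over 40 N, if the wrist force passes 120 N, or if a joint passes its speed limit or range.

## Working session

There is one attempt and no reset: what is moved stays moved. The work goes in short steps, Python scripts to look and compute and a tool call to move; the robot and the scene stay as the last step left them, time stands still between calls to the robot, and variables do not carry over. Pictures are saved under pics/ and viewed, about 8 in all and at most 12, crops included, and the job is handed in when it is done.

Besides the shell and the picture viewer there is one more tool, called as name([rows], argument=value, ...), one row to a line, values as JSON. jog_arm: Moves the arm, as the interface text tells. Its arguments: {"type":"object","properties":{"steps":{"type":"array"},"gripper":{"type":"number"},"squeeze":{"type":"number"}},"required":["steps"]}

```bash
ls; mkdir -p pics
python3 - <<'E'
from cell import *
import cv2,pickle
s=read_state();print(s)
for n in ("side","top"):
    c=camera(n);pickle.dump(c,open(f"pics/{n}0.pkl","wb"));print(n,c["fx"],c["fy"],c["cx"],c["cy"],c["R"],c["t"])
    cv2.imwrite(f"pics/{n}0.png",c["pixels"][:,:,::-1])
E
```

```text
pics
{'time_s': 0.0, 'q': array([ 1.22251245,  0.417962  , -0.01031537,  1.61415102,  0.00466714,
        1.11068567, -0.05304437]), 'joint_velocities': array([-1.13205278e-03, -2.21177190e-03,  7.72816607e-05,  4.65733951e-04,
        1.96662662e-03,  9.50568868e-05,  1.41606020e-03]), 'joint_efforts': array([ 1.01062484e-03, -8.51242948e+01,  6.38745390e-01, -4.25991189e+01,
       -4.88580228e-02,  1.87328237e-02,  6.13664520e-05]), 'ee_pos': array([ 0.18872314, -0.5956921 ,  0.40404228]), 'orientation': array([ 8.06832110e-01, -5.90780498e-01, -4.92569516e-04, -3.26551056e-04]), 'contact_force': array([-0.00928526, -0.22682134,  0.19732985]), 'wrist_torque': array([ 0.05561158, -0.04562115,  0.09656265]), 'width': 0.09409359539087926}
side 504.80555249894513 504.80555249894513 324.75241214868396 199.5899438272779 [[ 0.93215347 -0.36147814 -0.02057822]
 [-0.25529006 -0.61589386 -0.74531989]
 [ 0.25674285  0.70000593 -0.66638938]] [-0.32079358  0.16188195  1.31636071]
top 514.4491374333007 514.4491374333007 322.3456539096685 202.71661849147947 [[ 0.01340916 -0.99976052 -0.01729466]
 [-0.98300375 -0.01001333 -0.18331219]
 [ 0.18309511  0.01945878 -0.98290261]] [0.00137953 0.3636839  1.04246342]
```

View pics/side0.png

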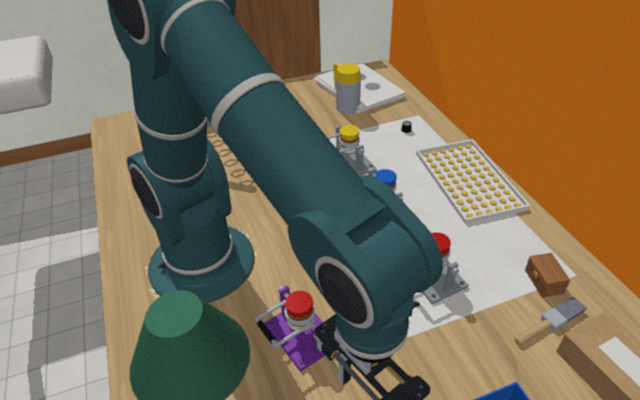

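View pics/top0.png

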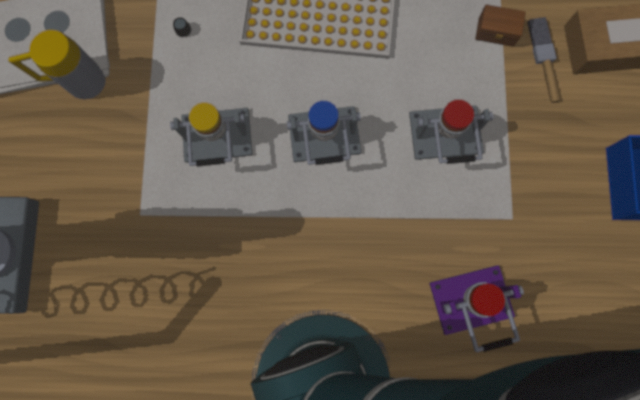

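The side view shows yellow (349,132), blue (386,178) and red (440,243) in a row, with the blue bar hidden by the arm. The top view shows the blue lid at (323,116), its black bar at about (327,160) and a purple decoy at (485,300).

```bash
cat > h.py <<'E'
import numpy as np,cv2
def ray(c,u,v):
    R=np.array(c["R"]);t=np.array(c["t"])
    d=R.T@np.array([(u-c["cx"])/c["fx"],(v-c["cy"])/c["fy"],1]);return -R.T@t,d
def plane(c,u,v,z):
    o,d=ray(c,u,v);return o+d*(z-o[2])/d[2]
def tri(obs):
    A=np.zeros((3,3));b=np.zeros(3);L=[]
    for c,u,v in obs:
        o,d=ray(c,u,v);d=d/np.linalg.norm(d);P=np.eye(3)-np.outer(d,d);A+=P;b+=P@o;L.append((o,P))
    X=np.linalg.solve(A,b);return X,[np.linalg.norm(P@(X-o)) for o,P in L]
def proj(c,X):
    p=np.array(c["R"])@X+np.array(c["t"]);return c["fx"]*p[0]/p[2]+c["cx"],c["fy"]*p[1]/p[2]+c["cy"]
def blobs(mask,amin=20):
    n,l,s,ce=cv2.connectedComponentsWithStats(mask.astype(np.uint8))
    return [(tuple(np.round(ce[i],1)),tuple(s[i]),l==i) for i in range(1,n) if s[i][4]>=amin]
def hsv(c): return cv2.cvtColor(c["pixels"],cv2.COLOR_RGB2HSV)
def blue(c):
    h=hsv(c);return (h[...,0]>100)&(h[...,0]<128)&(h[...,1]>140)&(h[...,2]>70)
def dark(c,th=60): return c["pixels"].max(2)<th
E
python3 - <<'E'
from h import *;import pickle
c=pickle.load(open("pics/top0.pkl","rb"))
for b in blobs(blue(c)):print("blue",b[0],b[1],plane(c,*b[0],.125))
for b in blobs(dark(c,50)):
    if 140<b[0][1]<180 and 170<b[0][0]<500:
        ys,xs=np.nonzero(b[2]);r=cv2.minAreaRect(np.c_[xs,ys].astype(np.float32));print("dark",b[0],b[1],r,plane(c,*b[0],.097))
from cell import read_state
from scipy.spatial.transform import Rotation as R
print(R.from_quat(read_state()["orientation"]).as_matrix())
E
```

```text
blue (np.float64(323.0), np.float64(115.2)) (np.int32(309), np.int32(102), np.int32(29), np.int32(27), np.int32(608)) [0.52232331 0.00493136 0.125     ]
blue (np.float64(624.3), np.float64(177.6)) (np.int32(607), np.int32(136), np.int32(33), np.int32(83), np.int32(2226)) [ 0.40125687 -0.57188575  0.125     ]
dark (np.float64(461.2), np.float64(158.5)) (np.int32(448), np.int32(155), np.int32(27), np.int32(8), np.int32(144)) ((460.97137451171875, 158.68443298339844), (5.703751564025879, 26.2553653717041), 84.80557250976562) [ 0.44410083 -0.2705703   0.097     ]
dark (np.float64(328.5), np.float64(159.5)) (np.int32(316), np.int32(156), np.int32(26), np.int32(8), np.int32(122)) ((328.5538635253906, 159.43080139160156), (4.713319778442383, 25.55115509033203), 82.87498474121094) [ 0.43976051 -0.00669491  0.097     ]
dark (np.float64(209.7), np.float64(161.2)) (np.int32(197), np.int32(158), np.int32(27), np.int32(7), np.int32(123)) ((209.8811798095703, 161.192626953125), (4.707858562469482, 26.16482925415039), 84.80557250976562) [0.43417786 0.23135702 0.097     ]
[[ 3.02016641e-01 -9.53302564e-01 -4.13075709e-04]
 [-9.53302014e-01 -3.02016912e-01  1.02706794e-03]
 [-1.10386235e-03  8.35942952e-05 -9.99999387e-01]]
```

jog_arm([
  {"xyz": [-20,-17,0],"rotation": [0,0,-0.06]},
  {"xyz": [-50,-43,0],"rotation": [0,0,-0.15]},
  {"xyz": [-80,-69,0],"rotation": [0,0,-0.24]},
  {"xyz": [-112,-96,0],"rotation": [0,0,-0.33]},
  {"xyz": [-144,-123,0],"rotation": [0,0,-0.42]},
  {"xyz": [-176,-151,0],"rotation": [0,0,-0.51]},
  {"xyz": [-208,-179,0],"rotation": [0,0,-0.6]},
  {"xyz": [-243,-209,0],"rotation": [0,0,-0.7]},
])

```text
time_s: 0.9
ee_pos: [0.3148, -0.2995, 0.4045]
orientation: [0.961, -0.277, -0.0, 0.0]
contact_force: [1.4, 0.8, 0.7]
width: 0.094
```

```bash
cat >> h.py <<'E'
def todo(P,yaw):
    """shift (mm) in tool axes and turn to reach TCP P, tool down, x at yaw"""
    from cell import read_state
    from scipy.spatial.transform import Rotation as Ro
    s=read_state();R=Ro.from_quat(s["orientation"])
    G=Ro.from_matrix(np.array([[np.cos(yaw),np.sin(yaw),0],[np.sin(yaw),-np.cos(yaw),0],[0,0,-1]]))
    print(round(s["time_s"],2),s["ee_pos"].round(4),"q",s["q"].round(2),"F",s["contact_force"].round(1),"w",round(s["width"],4))
    print("shift",(R.inv().apply(np.array(P)-s["ee_pos"])*1000).round(1),"rot",(R.inv()*G).as_rotvec().round(4))
E
python3 -c "
from h import *;todo([.44,-.007,.404],.13)"
```

```text
0.9 [ 0.3148 -0.2995  0.4045] q [ 0.97  0.08 -0.29  2.05  0.03  1.01  0.1 ] F [1.4 0.8 0.7] w 0.094
shift [ -49.6 -314.3    0.5] rot [ 1.000e-04  2.000e-04 -6.909e-01]
```

jog_arm([
  {"xyz": [-6,-40,0],"rotation": [0,0,-0.09]},
  {"xyz": [-12,-80,0],"rotation": [0,0,-0.18]},
  {"xyz": [-18,-120,0],"rotation": [0,0,-0.27]},
  {"xyz": [-25,-160,0],"rotation": [0,0,-0.36]},
  {"xyz": [-32,-200,0],"rotation": [0,0,-0.45]},
  {"xyz": [-38,-240,0],"rotation": [0,0,-0.54]},
  {"xyz": [-44,-280,0],"rotation": [0,0,-0.62]},
  {"xyz": [-50,-314,0],"rotation": [0,0,-0.69]},
], gripper=0.5)

```text
time_s: 1.7
ee_pos: [0.4406, -0.007, 0.4047]
orientation: [0.998, 0.065, 0.0, -0.0]
contact_force: [0.1, -1.0, -0.1]
width: 0.0471
```

Run:
```python
from h import *;from cell import *;import pickle
todo([.44,-.007,.404],.13)
ims=[]
for n in ("wrist","side"):
    c=camera(n);pickle.dump(c,open(f"pics/{n}1.pkl","wb"));ims.append(c["pixels"][:,:,::-1])
    if n=="wrist":print(c["R"],c["t"],c["fx"])
cv2.imwrite("pics/w1.png",ims[0]);cv2.imwrite("pics/s1.png",cv2.resize(ims[1][80:330,240:560],None,fx=2,fy=2))
```

```text
1.7 [ 0.4406 -0.007   0.4047] q [ 0.57  0.12 -0.66  2.03  0.09  1.02 -0.  ] F [ 0.1 -1.  -0.1] w 0.0471
shift [-0.6 -0.   0.7] rot [-0.0001 -0.0002 -0.0001]
[[ 9.91620488e-01  1.29185094e-01 -1.38839605e-04]
 [ 1.25141275e-01 -9.60312357e-01  2.49278637e-01]
 [ 3.20697549e-02 -2.47207179e-01 -9.68431795e-01]] [-0.43582355 -0.08753959  0.37558834] 292.8970172987947
```

View pics/w1.png

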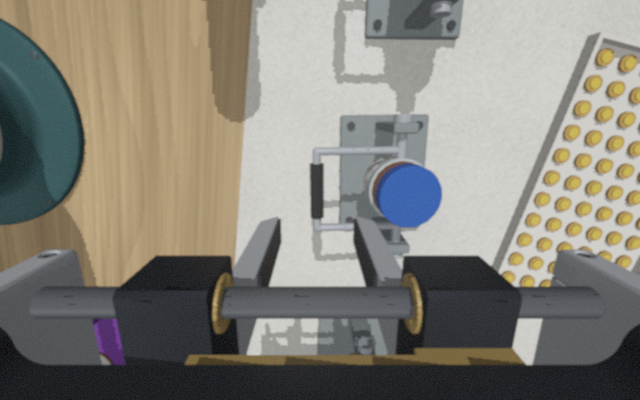

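View pics/s1.png

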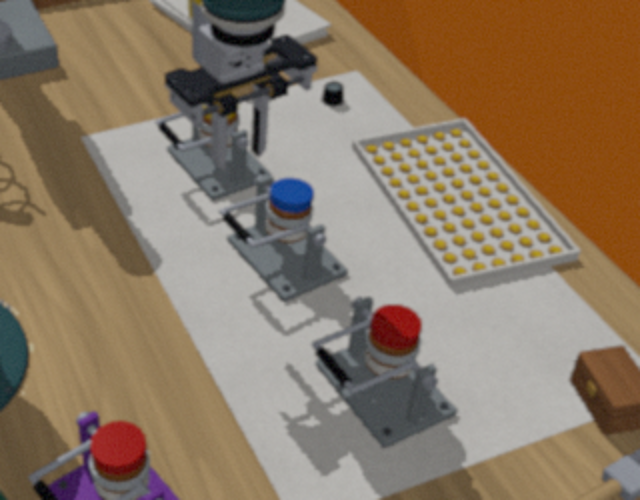

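In the wrist view the blue bar is at (316,190) and the lid at (408,194). In the side crop the bar is at about (238,224), which is (359,192) in the full image. The jars are unmoved. Next I triangulate.

Run:
```python
from h import *;import pickle
C={n:pickle.load(open(f"pics/{f}.pkl","rb")) for n,f in dict(top="top0",side="side1",wrist="wrist1").items()}
g=dict(top=(328.5,159.5),side=(359,192),wrist=(316,190));obs={}
E={}
for n,c in C.items():
    m=dark(c,50)&(hsv(c)[...,2]<55)
    if n=="wrist":m[240:]=0
    b=min(blobs(m,15),key=lambda b:np.hypot(b[0][0]-g[n][0],b[0][1]-g[n][1]))
    ys,xs=np.nonzero(b[2]);p=np.c_[xs,ys].astype(np.float32);r=cv2.minAreaRect(p)
    obs[n]=(c,*r[0])
    q=cv2.boxPoints(r);e=sorted([(q[i]+q[(i+1)%4])/2 for i in range(4)],key=lambda x:-np.linalg.norm(x-r[0]))[:2]
    E[n]=sorted(e,key=lambda x:plane(c,*x,.09)[1])
    print(n,r,b[1][4])
for k in (("top","side"),("top","wrist"),("side","wrist"),("top","side","wrist")):
    X,e=tri([obs[n] for n in k]);print(k,X.round(4),np.round(e,4))
    P=[tri([(C[n],*E[n][j]) for n in k])[0] for j in (0,1)];d=P[1]-P[0];print("  ends",P[0].round(4),P[1].round(4),"len",np.linalg.norm(d).round(4),"yaw",np.arctan2(-d[0],d[1]).round(3))
L=[]
for n,c in C.items():
    b=min(blobs(blue(c)),key=lambda b:abs(b[0][0]-dict(top=323,side=385,wrist=408)[n]))
    print(n,"lid",b[0],b[1]);L.append((c,*b[0]))
for k in ((0,2),(0,1),(0,1,2)): print("lid",tri([L[i] for i in k]))
```

```text
top ((328.5538635253906, 159.43080139160156), (4.713319778442383, 25.55115509033203), 82.87498474121094) 122
side ((357.25, 193.24998474121094), (14.849241256713867, 4.242640495300293), 45.0) 51
wrist ((78.55406188964844, 156.3243408203125), (6.29049015045166, 58.69391632080078), 8.972626686096191) 107
('top', 'side') [ 0.439  -0.0065  0.0957] [0.0013 0.0013]
  ends [ 0.4426 -0.0319  0.0963] [0.435  0.0188 0.0958] len 0.0513 yaw 0.149
('top', 'wrist') [0.3751 0.0189 0.3082] [0.0283 0.0283]
  ends [0.3743 0.0043 0.307 ] [0.3754 0.0329 0.3087] len 0.0287 yaw -0.039
('side', 'wrist') [ 0.3528 -0.0257  0.1924] [0.0786 0.0786]
  ends [ 0.3518 -0.0464  0.1915] [ 0.3533 -0.0058  0.1938] len 0.0407 yaw -0.036
('top', 'side', 'wrist') [ 0.377  -0.0169  0.2049] [0.0333 0.078  0.0849]
  ends [ 0.3779 -0.0372  0.2046] [0.3758 0.0031 0.2054] len 0.0404 yaw 0.05
top lid (np.float64(323.0), np.float64(115.2)) (np.int32(309), np.int32(102), np.int32(29), np.int32(27), np.int32(608))
side lid (np.float64(385.3), np.float64(177.3)) (np.int32(375), np.int32(170), np.int32(21), np.int32(16), np.int32(274))
wrist lid (np.float64(408.4), np.float64(195.0)) (np.int32(377), np.int32(164), np.int32(64), np.int32(63), np.int32(3055))
lid (array([0.52509456, 0.00502313, 0.11937554]), [np.float64(0.0006584309654244128), np.float64(0.000658430965424541)])
lid (array([0.52614909, 0.00516446, 0.11442815]), [np.float64(6.296530216320759e-05), np.float64(6.296530216337932e-05)])
lid (array([0.52628586, 0.00461743, 0.11523346]), [np.float64(0.0006243091129906568), np.float64(0.0005909347951182675), np.float64(0.0010654904497665292)])
```

Run:
```python
from h import *;import pickle
C={n:pickle.load(open(f"pics/{f}.pkl","rb")) for n,f in dict(top="top0",side="side1",wrist="wrist1").items()}
c=C["wrist"];m=np.zeros((400,640),bool);m[158:222,305:330]=dark(c,70)[158:222,305:330]
b=max(blobs(m),key=lambda b:b[1][4]);ys,xs=np.nonzero(b[2]);r=cv2.minAreaRect(np.c_[xs,ys].astype(np.float32));print(r,b[1])
w=(c,*r[0])
for o in ([(C["top"],328.55,159.43),w],[(C["top"],328.55,159.43),(C["side"],357.25,193.25),w]):print(tri(o))
q=cv2.boxPoints(r);print([plane(c,*(q[i]+q[(i+1)%4])/1/2,.094).round(4) for i in range(4)])
X=tri(o)[0];a=np.array([.526,.005]);d=a-X[:2];print("r",np.hypot(*d),"yaw",np.arctan2(d[1],d[0]))
for n in C:print(n,proj(C[n],np.array([.4405,-.0065,.094])))
```

```text
((316.5, 191.0), (52.0, 9.0), 90.0) (np.int32(312), np.int32(165), np.int32(10), np.int32(53), np.int32(520))
(array([ 0.43979187, -0.00717172,  0.09894255]), [np.float64(0.0005437517964016838), np.float64(0.0005437517964017513)])
(array([ 0.43925656, -0.0072755 ,  0.09641991]), [np.float64(0.0009186051197904724), np.float64(0.0018511146149265824), np.float64(0.0013450914588758087)])
[array([0.4369, 0.0179, 0.094 ]), array([ 0.4449, -0.0082,  0.094 ]), array([ 0.444 , -0.0368,  0.094 ]), array([ 0.4358, -0.0094,  0.094 ])]
r 0.08760771828433692 yaw 0.14058154934115405
top (np.float64(328.4151364516325), np.float64(159.54016650345608))
side (np.float64(358.1902986642618), np.float64(193.42744375251223))
wrist (np.float64(316.9424055966319), np.float64(188.85053285572207))
```

The three views agree on the bar at about (0.440, -0.007, 0.096). The radius to the lid axis is 87 mm against 85, and the yaw is 0.13. I'll descend straddling the bar.

jog_arm([
  {"xyz": [-0.5,0,15],"rotation": [0,0,0]},
  {"xyz": [-0.5,0,35],"rotation": [0,0,0]},
  {"xyz": [-0.5,0,57],"rotation": [0,0,0]},
  {"xyz": [-0.5,0,79],"rotation": [0,0,0]},
  {"xyz": [-0.5,0,99],"rotation": [0,0,0]},
  {"xyz": [-0.5,0,115],"rotation": [0,0,0]},
  {"xyz": [-0.5,0,125],"rotation": [0,0,0]},
  {"xyz": [-0.5,0,128],"rotation": [0,0,0]},
])

```text
time_s: 2.6
ee_pos: [0.4394, -0.0093, 0.2759]
orientation: [0.998, 0.063, -0.001, -0.0]
contact_force: [0.3, -0.4, 0.4]
width: 0.047
```

Run:
```python
from h import *;from cell import *;import pickle
todo([.44,-.007,.2765],.13)
c=camera("side");pickle.dump(c,open("pics/s2.pkl","wb"));w=camera("wrist")
a=cv2.resize(c["pixels"][120:270,280:480,::-1],(800,600))[:, :]
cv2.imwrite("pics/m2.png",np.hstack([cv2.resize(a,(400,300)),cv2.resize(w["pixels"][:,:,::-1],(400,250))[:250] if 0 else cv2.resize(w["pixels"][60:360,120:520,::-1],(400,300))]))
```

```text
2.6 [ 0.4394 -0.0093  0.2759] q [ 0.48  0.33 -0.6   2.15  0.28  0.73 -0.18] F [ 0.3 -0.4  0.4] w 0.047
shift [ 0.9 -2.2 -0.6] rot [-0.0004  0.0015 -0.0045]
```

View pics/m2.png

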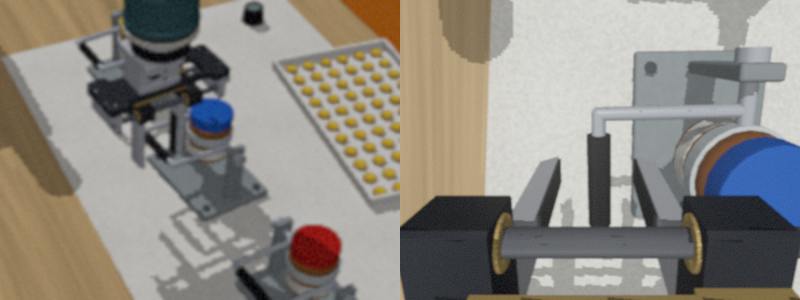

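The bar (597) is centred between the fingers (558 and 637), with no contact. Closing now.

jog_arm([
  {"xyz": [0,-2,0],"rotation": [0,0,0]},
  {"xyz": [0,-2,0],"rotation": [0,0,0]},
  {"xyz": [0,-2,0],"rotation": [0,0,0]},
  {"xyz": [0,-2,0],"rotation": [0,0,0]},
  {"xyz": [0,-2,0],"rotation": [0,0,0]},
], gripper=0, squeeze=15)

```text
time_s: 3.2
ee_pos: [0.44, -0.007, 0.277]
orientation: [0.998, 0.063, 0.001, -0.0]
contact_force: [2.6, -0.7, -0.3]
width: 0.0134
```

Run:
```python
from h import *;from cell import *
todo([.44,-.007,.2765],.13)
s=read_state();yaw=.13;ex=np.array([np.cos(yaw),np.sin(yaw)])
ax=np.array([.524,.0045])
print("rel axle x",(s["ee_pos"][:2]-ax)@ex)
a0=.06
for a in np.arange(a0,3.15,.18):print(round(a,2),round(85*(np.cos(a0)-np.cos(a)),1),round(-85*(np.sin(a)-np.sin(a0)),1))
```

```text
3.2 [ 0.44  -0.007  0.277] q [ 0.48  0.33 -0.6   2.15  0.28  0.73 -0.19] F [ 2.6 -0.7 -0.3] w 0.0134
shift [0.  0.  0.5] rot [ 0.     -0.0019 -0.0039]
rel axle x -0.08478674311041372
0.06 0.0 -0.0
0.24 2.3 -15.1
0.42 7.2 -29.6
0.6 14.7 -42.9
0.78 24.4 -54.7
0.96 36.1 -64.5
1.14 49.4 -72.1
1.32 63.8 -77.2
1.5 78.8 -79.7
1.68 94.1 -79.4
1.86 109.1 -76.4
2.04 123.3 -70.7
2.22 136.2 -62.6
2.4 147.5 -52.3
2.58 156.8 -40.2
2.76 163.7 -26.6
2.94 168.1 -11.9
3.12 169.8 3.3
```

jog_arm([
  {"xyz": [0.6,0,-6],"rotation": [0,0,0]},
  {"xyz": [2.3,0,-15],"rotation": [0,0,0]},
  {"xyz": [7,0,-29.5],"rotation": [0,0,0]},
  {"xyz": [14.7,0,-43],"rotation": [0,0,0]},
  {"xyz": [24.4,0,-54.7],"rotation": [0,0,0]},
  {"xyz": [36,0,-64.5],"rotation": [0,0,0]},
  {"xyz": [42.6,0,-68.5],"rotation": [0,0,0]},
  {"xyz": [49.4,0,-72],"rotation": [0,0,0]},
])

```text
time_s: 4.0
ee_pos: [0.4884, -0.0005, 0.3489]
orientation: [0.998, 0.063, -0.001, -0.0]
contact_force: [-6.0, 3.0, 7.9]
width: 0.0137
```

Run:
```python
from h import *
a=1.14
todo([.44+.0494*np.cos(.13),-.007+.0494*np.sin(.13),.277+.072],.13)
for a in np.arange(1.14,3.2,.2):print(round(a,2),round(85*(np.cos(1.14)-np.cos(a)),1),round(-85*(np.sin(a)-np.sin(1.14)),1))
```

```text
4.0 [ 0.4884 -0.0005  0.3489] q [ 0.48  0.3  -0.63  1.98  0.22  0.93 -0.13] F [-6.   3.   7.9] w 0.0137
shift [ 0.6  0.2 -0.1] rot [-0.0003  0.0013 -0.0037]
1.14 0.0 -0.0
1.34 16.1 -5.5
1.54 32.9 -7.7
1.74 49.8 -6.6
1.94 66.2 -2.0
2.14 81.3 5.6
2.34 94.6 16.2
2.54 105.6 29.1
2.74 113.7 44.0
2.94 118.8 60.2
3.14 120.5 77.1
```

jog_arm([
  {"xyz": [8,0,-3],"rotation": [0,0,0]},
  {"xyz": [16,0,-5.5],"rotation": [0,0,0]},
  {"xyz": [33,0,-7.7],"rotation": [0,0,0]},
  {"xyz": [50,0,-6.6],"rotation": [0,0,0]},
  {"xyz": [66,0,-2],"rotation": [0,0,0]},
  {"xyz": [81,0,5.6],"rotation": [0,0,0]},
  {"xyz": [88,0,10.5],"rotation": [0,0,0]},
  {"xyz": [94.6,0,16.2],"rotation": [0,0,0]},
])

```text
time_s: 4.8
ee_pos: [0.5831, 0.0123, 0.3326]
orientation: [0.998, 0.064, 0.001, -0.001]
contact_force: [1.0, 7.3, 5.2]
width: 0.0134
```

Run:
```python
from h import *
r=.1440;todo([.44+r*np.cos(.13),-.007+r*np.sin(.13),.277+.072-.0162],.13)
for a in np.arange(2.34,3.2,.1):print(round(a,2),round(85*(np.cos(2.34)-np.cos(a)),1),round(-85*(np.sin(a)-np.sin(2.34)),1))
```

```text
4.8 [0.5831 0.0123 0.3326] q [ 0.38  0.49 -0.59  1.77  0.32  0.98 -0.21] F [1.  7.3 5.2] w 0.0134
shift [-0.3  0.6 -0.2] rot [-0.0016 -0.0015 -0.0028]
2.34 0.0 -0.0
2.44 5.8 6.2
2.54 11.0 13.0
2.64 15.4 20.2
2.74 19.1 27.8
2.84 22.0 35.8
2.94 24.2 44.0
3.04 25.4 52.4
3.14 25.9 60.9
```

jog_arm([
  {"xyz": [5.8,-0.5,6.2],"rotation": [0,0,0]},
  {"xyz": [11,-0.7,13],"rotation": [0,0,0]},
  {"xyz": [15.4,-0.7,20.2],"rotation": [0,0,0]},
  {"xyz": [19,-0.7,28],"rotation": [0,0,0]},
  {"xyz": [22,-0.7,36],"rotation": [0,0,0]},
  {"xyz": [24.2,-0.7,44],"rotation": [0,0,0]},
  {"xyz": [25.4,-0.7,52],"rotation": [0,0,0]},
  {"xyz": [25.9,-0.7,59],"rotation": [0,0,0]},
])

```text
time_s: 5.6
ee_pos: [0.6083, 0.016, 0.2733]
orientation: [0.998, 0.063, 0.001, -0.001]
contact_force: [1.8, 5.7, 1.4]
width: 0.0136
```

Run:
```python
from h import *;from cell import *
r=.1699;todo([.44+r*np.cos(.13),-.007+r*np.sin(.13),.2710],.13)
c=camera("side");w=camera("wrist")
cv2.imwrite("pics/m3.png",np.hstack([cv2.resize(c["pixels"][120:270,280:480,::-1],(400,300)),w["pixels"][60:360,120:520,::-1]]))
```

```text
5.6 [0.6083 0.016  0.2733] q [ 0.33  0.6  -0.55  1.75  0.38  0.9  -0.25] F [1.8 5.7 1.4] w 0.0136
shift [0.  1.  2.3] rot [-0.0014 -0.0014 -0.0031]
```

View pics/m3.png

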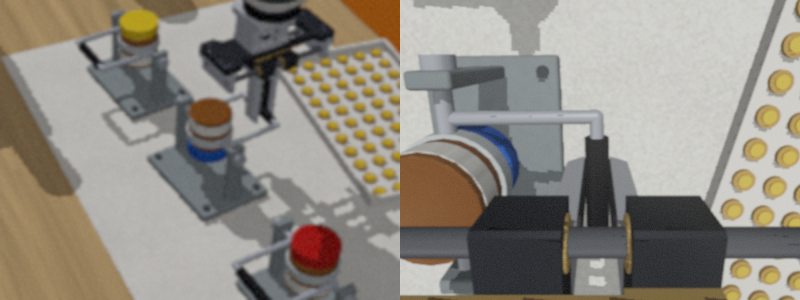

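The jar shows its amber base on top and the blue lid below, so it is nearly over. I'll press a few mm more towards the stop, watching the force, and hold.

jog_arm([
  {"xyz": [0,-0.5,1.5],"rotation": [0,0,0]},
  {"xyz": [0,-0.5,3],"rotation": [0,0,0]},
  {"xyz": [0,-0.5,4.5],"rotation": [0,0,0]},
  {"xyz": [0,-0.5,4.5],"rotation": [0,0,0]},
  {"xyz": [0,-0.5,4.5],"rotation": [0,0,0]},
  {"xyz": [0,-0.5,4.5],"rotation": [0,0,0]},
  {"xyz": [0,-0.5,4.5],"rotation": [0,0,0]},
  {"xyz": [0,-0.5,4.5],"rotation": [0,0,0]},
])

```text
time_s: 6.5
ee_pos: [0.6083, 0.0162, 0.2699]
orientation: [0.998, 0.063, 0.001, -0.0]
contact_force: [-0.7, 4.1, 14.0]
width: 0.0133
```

Run:
```python
from h import *
r=.1699;todo([.44+r*np.cos(.13),-.007+r*np.sin(.13),.2710],.13)
```

```text
6.5 [0.6083 0.0162 0.2699] q [ 0.33  0.6  -0.54  1.75  0.39  0.9  -0.26] F [-0.7  4.1 14. ] w 0.0133
shift [ 0.   1.2 -1.1] rot [-0.0004 -0.0018 -0.0034]
```

The 14 N upward force shows it is on the stop. It has been held for over 0.5 s within tolerance (margin 15 mm at the bar). Now the way back.

jog_arm([
  {"xyz": [0,0,0],"rotation": [0,0,0]},
  {"xyz": [-0.4,0,-8.5],"rotation": [0,0,0]},
  {"xyz": [-1.7,0,-17],"rotation": [0,0,0]},
  {"xyz": [-6.7,0,-33],"rotation": [0,0,0]},
  {"xyz": [-14.9,0,-48],"rotation": [0,0,0]},
  {"xyz": [-25.8,0,-61],"rotation": [0,0,0]},
  {"xyz": [-32,0,-66.5],"rotation": [0,0,0]},
  {"xyz": [-39.1,0,-71.5],"rotation": [0,0,0]},
])

```text
time_s: 7.3
ee_pos: [0.5695, 0.0109, 0.3415]
orientation: [0.998, 0.063, 0.002, -0.0]
contact_force: [6.4, 3.6, 7.3]
width: 0.0137
```

Run:
```python
from h import *
r=.1699-.0391;todo([.44+r*np.cos(.13),-.007+r*np.sin(.13),.2695+.0715],.13)
for b in np.arange(1.0,3.2,.1):print(round(b,2),round(-85*(np.cos(1)-np.cos(b)),1),round(-85*(np.sin(b)-np.sin(1)),1))
```

```text
7.3 [0.5695 0.0109 0.3415] q [ 0.4   0.45 -0.6   1.8   0.3   0.98 -0.2 ] F [6.4 3.6 7.3] w 0.0137
shift [0.  0.9 0.5] rot [-0.0002 -0.0032 -0.0038]
1.0 -0.0 -0.0
1.1 -7.4 -4.2
1.2 -15.1 -7.7
1.3 -23.2 -10.4
1.4 -31.5 -12.2
1.5 -39.9 -13.3
1.6 -48.4 -13.4
1.7 -56.9 -12.8
1.8 -65.2 -11.3
1.9 -73.4 -8.9
2.0 -81.3 -5.8
2.1 -88.8 -1.8
2.2 -95.9 2.8
2.3 -102.6 8.1
2.4 -108.6 14.1
2.5 -114.0 20.7
2.6 -118.8 27.7
2.7 -122.8 35.2
2.8 -126.0 43.1
2.9 -128.5 51.2
3.0 -130.1 59.5
3.1 -130.9 68.0
```

jog_arm([
  {"xyz": [-7.4,0,-4.2],"rotation": [0,0,0]},
  {"xyz": [-23.2,0,-10.4],"rotation": [0,0,0]},
  {"xyz": [-40,0,-13.3],"rotation": [0,0,0]},
  {"xyz": [-57,0,-12.8],"rotation": [0,0,0]},
  {"xyz": [-73.4,0,-9],"rotation": [0,0,0]},
  {"xyz": [-88.8,0,-1.8],"rotation": [0,0,0]},
  {"xyz": [-96,0,2.8],"rotation": [0,0,0]},
  {"xyz": [-102.6,0,8.1],"rotation": [0,0,0]},
])

```text
time_s: 8.1
ee_pos: [0.467, -0.0029, 0.332]
orientation: [0.998, 0.063, -0.0, 0.0]
contact_force: [3.1, -5.8, 0.7]
width: 0.0132
```

Run:
```python
from h import *
r=.1699-.0391-.1026;todo([.44+r*np.cos(.13),-.007+r*np.sin(.13),.2695+.0715-.0081],.13)
```

```text
8.1 [ 0.467  -0.0029  0.332 ] q [ 0.5   0.29 -0.64  2.05  0.22  0.87 -0.14] F [ 3.1 -5.8  0.7] w 0.0132
shift [ 0.9  0.5 -0.9] rot [ 0.0008  0.0006 -0.0047]
```

jog_arm([
  {"xyz": [-6,0,6],"rotation": [0,0,0]},
  {"xyz": [-11.4,0,12.6],"rotation": [0,0,0]},
  {"xyz": [-16.2,0,19.6],"rotation": [0,0,0]},
  {"xyz": [-20.2,0,27],"rotation": [0,0,0]},
  {"xyz": [-23.4,0,35],"rotation": [0,0,0]},
  {"xyz": [-25.9,0,43],"rotation": [0,0,0]},
  {"xyz": [-27.5,0,51.4],"rotation": [0,0,0]},
  {"xyz": [-28.2,0,59],"rotation": [0,0,0]},
])

```text
time_s: 8.9
ee_pos: [0.44, -0.0066, 0.273]
orientation: [0.998, 0.063, 0.0, 0.0]
contact_force: [6.5, -9.5, 1.6]
width: 0.0134
```

jog_arm([
  {"xyz": [0,0,1.5],"rotation": [0,0,0]},
  {"xyz": [0,0,3],"rotation": [0,0,0]},
  {"xyz": [0,0,4.5],"rotation": [0,0,0]},
  {"xyz": [0,0,4.5],"rotation": [0,0,0]},
])

```text
time_s: 9.3
ee_pos: [0.44, -0.0064, 0.269]
orientation: [0.998, 0.063, 0.0, 0.0]
contact_force: [1.6, -8.7, 10.5]
width: 0.0139
```

Run:
```python
from h import *
todo([.44,-.007,.2695],.13)
```

```text
9.3 [ 0.44   -0.0064  0.269 ] q [ 0.47  0.35 -0.6   2.16  0.3   0.72 -0.21] F [ 1.6 -8.7 10.5] w 0.0139
shift [-0.1  0.6 -0.5] rot [ 0.0008 -0.0006 -0.0047]
```

It is back on the upright stop (10.5 N up). Next I open, then lift.

jog_arm([
  {"xyz": [0,0,0],"rotation": [0,0,0]},
  {"xyz": [0,0,0],"rotation": [0,0,0]},
  {"xyz": [0,0,0],"rotation": [0,0,0]},
  {"xyz": [0,0,0],"rotation": [0,0,0]},
  {"xyz": [0,0,0],"rotation": [0,0,0]},
], gripper=0.5)

```text
time_s: 9.8
ee_pos: [0.4393, -0.0058, 0.2688]
orientation: [0.998, 0.063, -0.0, -0.0]
contact_force: [-0.4, -0.8, 0.5]
width: 0.0467
```

jog_arm([
  {"xyz": [0,0,-8],"rotation": [0,0,0]},
  {"xyz": [0,0,-25],"rotation": [0,0,0]},
  {"xyz": [0,0,-47],"rotation": [0,0,0]},
  {"xyz": [0,0,-70],"rotation": [0,0,0]},
  {"xyz": [0,0,-95],"rotation": [0,0,0]},
  {"xyz": [0,0,-115],"rotation": [0,0,0]},
  {"xyz": [0,0,-125],"rotation": [0,0,0]},
  {"xyz": [0,0,-130],"rotation": [0,0,0]},
])

```text
time_s: 10.6
ee_pos: [0.4393, -0.0058, 0.3997]
orientation: [0.998, 0.063, 0.001, 0.0]
contact_force: [0.1, 0.0, -0.7]
width: 0.047
```

Run:
```python
from h import *;from cell import *
todo([.44,-.007,.4],.13)
c=camera("side");w=camera("wrist")
m=np.zeros((400,640),bool);m[140:235,290:345]=dark(w,70)[140:235,290:345]
b=max(blobs(m),key=lambda b:b[1][4]);print(b[0],b[1],"expected at a=0",proj(w,np.array([.4395,-.007,.09])),"a=.175",proj(w,np.array([.441,-.007,.105])))
cv2.imwrite("pics/m4.png",np.hstack([cv2.resize(c["pixels"][100:280,260:500,::-1],(400,300)),w["pixels"][60:360,120:520,::-1]]))
```

```text
10.6 [ 0.4393 -0.0058  0.3997] q [ 0.58  0.13 -0.67  2.04  0.09  1.   -0.02] F [ 0.1  0.  -0.7] w 0.047
shift [ 0.6  1.3 -0.3] rot [ 0.0005 -0.001  -0.0042]
(np.float64(317.3), np.float64(192.0)) (np.int32(312), np.int32(166), np.int32(11), np.int32(53), np.int32(520)) expected at a=0 (np.float64(316.7576193091616), np.float64(190.5389429871539)) a=.175 (np.float64(318.2908567014458), np.float64(194.5227177314259))
```

View pics/m4.png

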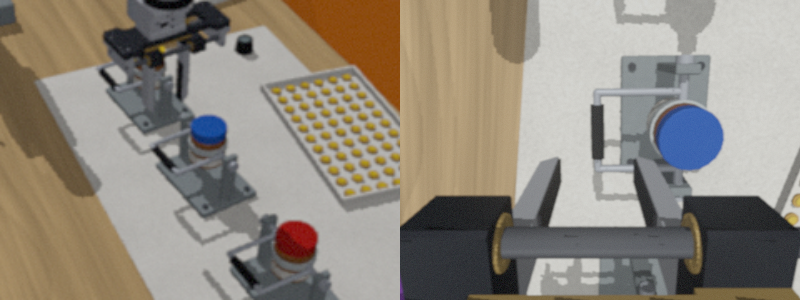

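The blue jar is upright with its lid up and its bar on the robot's side. Red is upright, and the gripper is clear and reads no force. I'll do one last bar-height check from the two views, then hand in.

Run:
```python
from h import *;from cell import *
c=camera("side");w=camera("wrist");o=[]
for n,(k,y0,y1,x0,x1,th) in dict(s=(c,180,206,345,370,50),w=(w,140,235,290,345,70)).items():
    m=np.zeros((400,640),bool);m[y0:y1,x0:x1]=dark(k,th)[y0:y1,x0:x1]
    b=max(blobs(m,10),key=lambda b:b[1][4]);ys,xs=np.nonzero(b[2]);r=cv2.minAreaRect(np.c_[xs,ys].astype(np.float32));print(r);o.append((k,*r[0]))
X,e=tri(o);print(X,e);ok=X[2]<.103 and abs(X[0]-.44)<.01
print(ok)
if ok:print(job_done())
```

```text
((357.4275817871094, 194.52035522460938), (15.47147274017334, 3.699700117111206), 47.72631072998047)
((317.9999694824219, 192.49998474121094), (9.999998092651367, 52.99999237060547), 0.0)
[ 0.43913196 -0.00764916  0.09167663] [np.float64(0.0012282168293472123), np.float64(0.0012282168293472034)]
True
the job is handed in; nothing more can be done
None
```

The blue-lidded jar was turned fully over, held upside down on its stop, brought back to its upright stop and released. I handed the job in at about 11 s on the robot's clock.

- **Upside down:** the picture showed the amber base on top and the lid below. Pressing on gave 14 N upward at the stop, and it was held for more than 0.5 s.
- **Upright again:** pressing gave 10.5 N at the stop. The last two-view check put the bar 91.7 mm above the table. At 0 rad it would be 90 mm, so the angle is about 0.02 rad, well under 0.175.
- **Robot clear:** the gripper was open and about 0.13 m above the bar, reading a wrist force under 1 N.
- **Other jars:** red looked upright and unmoved in the last picture. Yellow was upright when last clearly seen, at the upside-down stage, but the gripper partly hid it in the last picture. The gripper never went near yellow, red or the purple look-alike.

No check failed. The one disagreement was small: the triangulated rays missed each other by about 1 to 2 mm, within the camera calibration.

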